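# Wind the drying timer and hold the sanding drum up in the tongs

### The job

The sanding drum (the straight cylinder among the grinding heads on the steel tray) has just been disinfected and must air-dry. First wind the clockwork timer fully by turning its key clockwise until it stops, then pick up the tongs, close them on the drum and lift it at least 10 cm above the desk, never touching the drum with the robot itself. Finish while still holding it there, quite still, in the tongs, and leave the other heads, the mug and the mouse where they are.

Things in the scene. Friction and masses are not known exactly. Their poses are not given: they have to be found in the camera images.
- key_grip (a point): Middle of the key's flat brass bow on the timer. Timer: white block 86 x 86 mm, fixed to the desk, its top dial 55 mm above the desk. The upright bow is 36 mm wide (this point's x axis), 9 mm thick (its y axis), 22 mm high, of two round wings (79 to 101 mm above the desk; this point at 90 mm), on an 8 mm vertical stem, the turning axis. The axes turn with the key.
- key (a joint): Turn of the key in rad: grows clockwise as seen from above, 0 is unwound, 2.8 is fully wound (hard stop). Stiff (0.08 N m of friction, plus a spring of 0.015 N m per rad); it stays where it is left, so it can be wound by several partial turns.
- tongs: Tongs, 212 mm long, 95 g, lying on their side on the desk so that the two arms close level, side by side. Origin: on the desk, between the arms, amid the rubber grips; x towards the tips, y to the left arm, z up. Head with the hinges at x -107 to -83 mm. Hold at the grips: x -32 to +32 mm, 26 mm high, 56 mm over their outsides when open, 36 mm when the tips are 24 mm apart.
- tongs_left: Left (+y) arm: steel strip with a rubber grip and a flat tip pad. The pads run from x = 80 to 110 mm in the frame of the tongs (middle 95 mm), 3 to 23 mm above their underside; 64 mm apart when open. Squeezing the grips by 1 mm closes the tips by 2 mm. Both arms move evenly; a spring opens them (3 N on each grip when open, 11 N with the tips 24 mm apart). Origin at its hinge, x along the arm.
- tongs_right: Right (-y) arm of the tongs, the mirror image of the left. Origin at its hinge, at the underside of the tongs; x along the arm to its tip.
- drum: The sanding drum to lift: grey straight upright cylinder, 24 mm in diameter, 34 mm high, about 40 g, with a thin steel stem (6 mm in diameter, 14 mm long) standing up from the middle of its top. Origin: centre of its underside, z up. Stands on the tray floor in any of the three places.
- tray: Shallow steel tray fixed to the desk, 110 mm (x) by 250 mm (y), rim 10 mm high, floor 3 mm above the desk. Origin: on the desk under its middle. The three grinding heads stand in a row along its y axis, about 80 mm apart.
- cone: Bystander on the tray: grey cone-shaped grinding head, 32 mm wide at the foot and 34 mm high, 14 mm stem on top. Origin: centre of its underside.
- bulb: Bystander on the tray: grey bulb-shaped (round) grinding head, 34 mm wide and 31 mm high, 14 mm stem on top. Origin: centre of its underside.
- mug: Bystander: white mug, 80 mm wide, 90 mm high, handle to its +y. Origin: centre of its underside.
- mouse: Bystander: black computer mouse, 100 x 58 mm, 22 mm high. Origin: centre of its underside.
Mind the look-alikes: they are no part of the job. What is shaped like the drum but yellow is not meant.

How it is judged:
On the way, in this order (a step that is already met when the one before it is completed fails the run):
1. the timer's key is wound up fully (value of joint key above 2.5 rad), for 0.2 s.
2. the drum is lifted clear between the tips of the tongs (height (world z) of drum above 0.06 m and contact force between drum and tongs_left above 0.4 N and contact force between drum and tongs_right above 0.4 N), for 0.2 s.
At the end, for the whole second after the job is handed in: The key is within 0.3 rad of its stop; the drum is held between both arms of the tongs (at least 0.4 N from each), its underside more than 90 mm above the desk, slower than 30 mm/s, the tongs gripped by the robot, and neither robot nor mug touching the drum (value of joint key above 2.5 rad and height (world z) of drum above 0.09 m and contact force between drum and tongs_left above 0.4 N and contact force between drum and tongs_right above 0.4 N and contact force between the fingers and tongs above 1 N and contact force between drum and the arm below 0.1 N and contact force between drum and the fingers below 0.1 N and contact force between each of drum, tongs and mug below 0.1 N and linear speed of drum below 0.03 m/s); the arm keeps its last pose, push and grip.
It fails at once if the robot itself touches the drum (contact force between drum and the fingers above 0.5 N or contact force between drum and the arm above 0.5 N).
It fails at once if another grinding head is displaced by more than 25 mm or knocked over (distance of any of cone, bulb from where it was at the start of the episode above 0.025 m or angle between any of cone, bulb's own z axis and vertical above 0.6 rad).
It fails at once if the mug or the mouse is displaced by more than 40 mm (distance of any of mug, mouse from where it was at the start of the episode above 0.04 m).
It also fails if it takes over 64 s, if anything falls off the work surface, if the arm or the gripper's body presses on something with over 40 N, if the wrist force passes 120 N, or if a joint passes its speed limit or range.

### The arm

A 7-joint arm with a two-finger parallel gripper is mounted at the origin on the work surface. World frame = base frame: x ahead of the robot, y to its left, z up, the work surface at z = 0. Lengths are in m, angles in rad, forces in N, time in s.
With the tool pointing down it reaches from about 0.35 to 0.9 m from the base axis. Payload 19.9 kg.
Tool frame: the origin (TCP) lies on the mounting face of the last link; the fingertips stand 173 mm ahead of it and the grasp point (between the pads) lies 155 mm ahead of it (nose_length is the distance from the TCP to the fingertips, in m); z points along the fingers, y is the line along which they close (so a half turn about z gives the same grasp; the last joint's range is limited). The gripper opens to 85 mm and grips with 20 to 120 N. Pads are 22 mm wide; open, the fingers measure 114 mm over their backs; the gripper's body (76 mm by 85 mm) begins 54 mm behind the grasp point. The pads swing forward as they close: fully open they stand 13 mm farther back than shut.
Start: joints at [1.109, 0.417, -0.01, 1.614, 0.005, 1.111, -0.053], TCP at [0.255, -0.571, 0.405] pointing down, gripper open.
Joint ranges: [-2.81, 2.81], [-0.39, 2.02], [-1.27, 1.25], [0.06, 2.57], [-1.19, 4.33], [0.19, 2], [-2.82, 2.82]. Speed limits (rad/s): [1.89, 1.89, 2.39, 2.39, 3.01, 3.01, 3.01].

### API

Orientations are given as a unit quaternion [x, y, z, w].
In Python, from station import read_state, read_camera, calibration, sign_off, boxes_of, tip_of, nose_length gives the robot as it stands.
- The arm moves only by the tool carry_out, never from a script. Its argument "moves" is one flat list of numbers, 5 for each row, row after row: the shift along the tool's x, y, z in m, then the turn about the tool's z in degrees, then the opening in per cent of the stroke, from 0 (shut) to 100 (fully open). In form: [dx, dy, dz, yaw, claw, dx, dy, dz, yaw, claw, ...]. A call has exactly 8 rows; each row is the pose to reach, as a shift and turn from the pose commanded when the call began, along the tool's axes at that moment; what a row does not reach only later rows make up. A row lasts 1/10 s, in which the tool goes at most 50 mm and 8.59 degrees, less where a joint would pass 70% of its speed; a pose out of reach is approached as far as the arm can. A call with a gripper value outside its range is refused whole. The fingers move at their own pace and stop on an object; "grip_force" is the grip in N (left out, the last holds). Time passes only in rows, so rows that repeat a pose let the fingers close, or fill a call up. It gives the time, the measured TCP pose, the force, the opening and the grip force at its end, in the units of the state.
- read_state(): the state, without advancing time (a new reading comes with each control period).
- read_camera(name): name is "side" or "top" or "wrist"; returns (picture, depth): 400x640x3 uint8, red, green, blue; 400x640 float32, m along the optical axis (not along the pixel's ray), 0 where there is no reading.
- calibration(name): a dict with "fx", "fy", "cx", "cy" (pixels), "k1" (the pictures are not rectified: a ray, as slopes to the right and down, at radius r is drawn at 1 + k1 r^2 times it, then the intrinsics apply), "origin" and "rotation" of the camera in the world. Camera axes: x right, y up, looking along -z (the intrinsics and any distortion apply to the point x, -y, -z); pixel columns grow to the right and rows downward; lengths in m; the calibration is good to about 2 mm. A picture is of the moment at which its call begins: read the wrist's pose just before it. calibration takes no time and is no camera call; for the wrist camera it gives the pose at the moment of the call.
- sign_off(): hands the job in; it is judged then, once.
Trained networks look in the newest picture that a camera, given by its name, has taken for a name from the list of things; names that differ only in an ending like _2 or _b are one class to them, and where a whole thing is asked for, a point or a joint stands for the part that bears it (a point fixed in the world has none). Each returns a list of dicts, best first, with "confidence" (0 to 1); they miss things now and then, are a little off and sometimes report something else, mostly with a low value. They report only what shows in the picture. A call takes as long as a camera call. They do not tell look-alikes from the thing itself.
- boxes_of(camera, target): "xy" ([column, row] in pixels, amid what is visible of it).
- tip_of(camera, target): "xy" ([column, row] in pixels: a listed point, or the origin of a listed thing).
The state is a dict: "clock": time; "joints": joint angles; "joint_velocities": joint speeds; "effort": joint torques, N m; "eef_pos": TCP position; "tool_rot": TCP orientation; "ft_force": force on the tool from outside, world axes, zero at the start; "ft_torque": the same for the moment, N m; "gripper_width": finger opening in m; "finger_force": force on a finger pad.
Only numpy, scipy, OpenCV 4.12 (cv2) and the standard library are available. Lean on these libraries where they do the work, as an engineer would, in place of code of your own. Each camera call takes 0.05 s, during which the arm holds its last target. There are 200 camera calls.

## Working session

There is one attempt and no reset: what is moved stays moved. The work goes in short steps, Python scripts to look and compute and a tool call to move; the robot and the scene stay as the last step left them, time stands still between calls to the robot, and variables do not carry over. Pictures are saved under pics/ and viewed, at most 12 in all, crops included, and the job is handed in when it is done.

Besides the shell and the picture viewer there is one more tool, called after "Call:" as name(argument=value, ...) on one line, values as JSON. carry_out: Moves the arm, as the interface text tells. Its arguments: {"type":"object","properties":{"moves":{"type":"array"},"grip_force":{"type":"number"}},"required":["moves"]}

```bash
mkdir -p pics; ls
cat > h.py <<'E'
import numpy as np, cv2
from station import *
def ray(c,uv):
    u=(uv[0]-c['cx'])/c['fx']; v=(uv[1]-c['cy'])/c['fy']
    x,y=u,v
    for _ in range(20):
        s=1+c['k1']*(x*x+y*y); x,y=u/s,v/s
    return np.array([x,-y,-1.0])
def at_z(c,uv,z):
    d=np.array(c['rotation']).reshape(3,3)@ray(c,uv); o=np.array(c['origin'])
    return o+d*(z-o[2])/d[2]
def at_d(c,uv,dep):
    return np.array(c['origin'])+np.array(c['rotation']).reshape(3,3)@(ray(c,uv)*dep)
def proj(c,p):
    q=np.array(c['rotation']).reshape(3,3).T@(np.array(p)-c['origin'])
    x,y=q[0]/-q[2],-q[1]/-q[2]; s=1+c['k1']*(x*x+y*y)
    return np.array([c['cx']+c['fx']*x*s,c['cy']+c['fy']*y*s])
E
python3 - <<'E'
from h import *
s=read_state(); print(s['clock'],s['eef_pos'],s['tool_rot'],nose_length() if callable(nose_length) else nose_length)
for n in ['top','side']:
    im,d=read_camera(n); c=calibration(n); print(n,c)
    cv2.imwrite(f'pics/{n}0.png',im[:,:,::-1]); np.save(f'{n}.npy',d)
    for t in ['key_grip','tongs','tongs_left','tongs_right','drum','tray','cone','bulb','mug','mouse']:
        for r in tip_of(n,t)[:3]:
            u,v=r['xy']; dd=d[int(min(max(v,0),399)),int(min(max(u,0),639))]
            print(t,np.round(r['xy'],1),round(r['confidence'],2),np.round(at_d(c,r['xy'],dd),3), np.round(at_z(c,r['xy'],0.09 if t=='key_grip' else 0.003),3))
E
```

```text
pics
0.0 [ 0.25468179 -0.57059835  0.4040473 ] [ 9.78051759e-01  2.08361116e-01 -1.84575413e-04 -6.07068464e-04] 0.1734
top {'fx': 424.4583740284557, 'fy': 424.4583740284557, 'cx': 323.67707213307233, 'cy': 204.46024827458947, 'k1': -0.08488349525426094, 'origin': array([ 0.36866647, -0.01231746,  1.2764232 ]), 'rotation': array([ 0.05416654, -0.0580195 , -0.69861349,  0.71108292])}Traceback (most recent call last):
  File "<stdin>", line 9, in <module>
  File "h.py", line 13, in at_d
    return np.array(c['origin'])+np.array(c['rotation']).reshape(3,3)@(ray(c,uv)*dep)
                                 ~~~~~~~~~~~~~~~~~~~~~~~~~~~~~~~^^^^^
ValueError: cannot reshape array of size 4 into shape (3,3)
```

```bash
sed -i "s/np.array(c\['rotation'\]).reshape(3,3)/RM(c)/; 2a from scipy.spatial.transform import Rotation as R\ndef RM(c): return R.from_quat(c['rotation']).as_matrix()" h.py
python3 - <<'E'
from h import *
for n in ['top','side']:
    im,d=read_camera(n); c=calibration(n)
    cv2.imwrite(f'pics/{n}0.png',im[:,:,::-1]); np.save(f'{n}.npy',d)
    for t in ['key_grip','tongs','tongs_left','tongs_right','drum','tray','cone','bulb','mug','mouse']:
        for r in tip_of(n,t)[:3]:
            u,v=r['xy']; dd=d[int(min(max(v,0),399)),int(min(max(u,0),639))]
            print(n,t,np.round(r['xy'],1),round(r['confidence'],2),np.round(at_d(c,r['xy'],dd),3), np.round(at_z(c,r['xy'],0.09 if t=='key_grip' else 0.003),3))
print(read_state()['clock'])
E
```

```text
top key_grip [409.4 250.2] 0.5 [ 0.436 -0.267  0.052] [ 0.433 -0.259  0.09 ]
top tongs [236.9 249.6] 0.87 [ 0.431  0.241 -0.002] [0.431 0.24  0.003]
top tongs [435.2 196.9] 0.5 [ 0.598 -0.353  0.026] [ 0.602 -0.36   0.003]
top tongs_left [241.7 282. ] 0.45 [0.336 0.216 0.031] [0.335 0.222 0.003]
top tongs_right [249.7 273.8] 0.54 [0.36  0.197 0.016] [0.36  0.199 0.003]
top drum [311.2 181.1] 0.61 [0.642 0.022 0.014] [0.645 0.022 0.003]
top drum [334.1 139.8] 0.4 [ 0.767 -0.046  0.036] [ 0.778 -0.047  0.003]
top cone [289.7 176.5] 0.52 [0.65  0.086 0.036] [0.658 0.088 0.003]
top cone [314.8 175.3] 0.19 [0.651 0.01  0.057] [0.663 0.011 0.003]
top bulb [339.8 168.1] 0.52 [ 0.678 -0.064  0.039] [ 0.687 -0.065  0.003]
top mug [198.9 171.2] 0.89 [0.649 0.344 0.09 ] [0.67  0.37  0.003]
top mouse [437. 192.] 0.77 [ 0.615 -0.361  0.019] [ 0.618 -0.366  0.003]
side key_grip [265.  269.4] 0.76 [ 0.431 -0.272  0.094] [ 0.43  -0.267  0.09 ]
side tongs [277.5 190. ] 0.8 [0.425 0.212 0.005] [0.425 0.216 0.003]
side tongs_left [251.5 189.7] 0.53 [0.35  0.191 0.019] [0.346 0.22  0.003]
side tongs_right [254.8 194.4] 0.83 [0.359 0.189 0.005] [0.359 0.191 0.003]
side tongs_right [364.9 229. ] 0.17 [0.667 0.007 0.001] [0.667 0.003 0.003]
side drum [410.  240.9] 0.61 [ 0.774 -0.06   0.008] [ 0.776 -0.053  0.003]
side drum [360.1 224.3] 0.6 [ 0.653 -0.     0.02 ] [0.656 0.025 0.003]
side tray [363.3 225.4] 0.63 [0.662 0.004 0.013] [0.664 0.02  0.003]
side tray [362.  223.6] 0.46 [ 0.658 -0.002  0.023] [0.662 0.029 0.003]
side cone [358.9 211.8] 0.69 [0.657 0.074 0.012] [0.658 0.088 0.003]
side bulb [375.2 246.4] 0.71 [ 0.684 -0.084  0.01 ] [ 0.685 -0.075  0.003]
side mug [356.2 170. ] 0.69 [0.672 0.337 0.005] [0.672 0.341 0.003]
side mouse [354.8 334.4] 0.96 [ 0.609 -0.384  0.021] [ 0.611 -0.367  0.003]
1.2
```

View pics/top0.png

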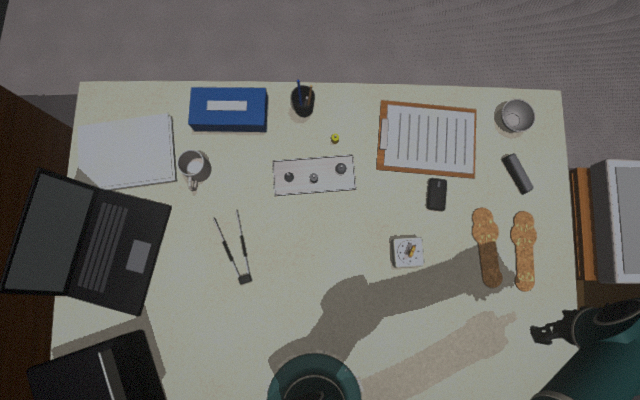

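View pics/side0.png

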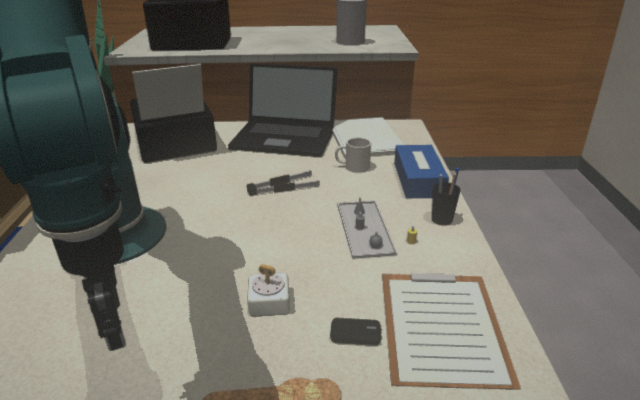

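Run:
```python
from h import *
im=cv2.imread('pics/top0.png'); sd=cv2.imread('pics/side0.png')
f=lambda i,x,y,w,h:cv2.resize(i[y:y+h,x:x+w],(400,300),interpolation=cv2.INTER_CUBIC)
cv2.imwrite('pics/m.png',np.vstack([np.hstack([f(im,265,137,100,75),f(sd,330,190,100,75)]),np.hstack([f(im,378,222,72,54),f(im,180,205,108,81)])]))
for n,im in (('top',im),('side',sd)):
    c=calibration(n); d=np.load(n+'.npy')
    v,u=np.mgrid[0:400,0:640]
    P=np.full((400,640,3),np.nan)
    for y in range(130,400):
        for x in range(180,460):
            if d[y,x]>0: P[y,x]=at_d(c,(x,y),d[y,x])
    np.save(n+'P.npy',P); z=P[...,2]
    def st(name,m):
        q=P[m]; print(n,name,len(q),np.round(np.nanmean(q,0),3),np.round(np.nanpercentile(q,2,0),3),np.round(np.nanpercentile(q,98,0),3))
    B=lambda x0,x1,y0,y1,z0,z1:(P[...,0]>x0)&(P[...,0]<x1)&(P[...,1]>y0)&(P[...,1]<y1)&(z>z0)&(z<z1)
    st('timer top',B(.36,.52,-.36,-.18,.045,.062)); m=B(.36,.52,-.36,-.18,.07,.12); st('key',m)
    if m.sum()>3:
        q=P[m][:,:2]; w=np.linalg.svd(q-q.mean(0))[2][0]; print('dir deg',np.degrees(np.arctan2(w[1],w[0])))
    st('cone',B(.6,.7,.06,.12,.012,.06)); st('mid',B(.6,.7,-.02,.045,.012,.06)); st('bulb',B(.6,.72,-.11,-.04,.012,.06))
    m=B(.3,.6,.1,.32,.012,.05); st('tongs',m)
    st('tray',B(.55,.75,-.14,.16,.002,.06))
```

```text
top timer top 750 [ 0.43  -0.263  0.052] [ 0.39  -0.305  0.045] [ 0.471 -0.224  0.059]
top key 55 [ 0.43  -0.265  0.096] [ 0.415 -0.274  0.083] [ 0.445 -0.257  0.103]
dir deg 157.3867170577866
top cone 62 [0.648 0.09  0.025] [0.602 0.074 0.012] [0.664 0.104 0.051]
top mid 64 [0.646 0.014 0.034] [0.609 0.001 0.013] [0.661 0.025 0.052]
top bulb 100 [ 0.68  -0.068  0.028] [ 0.667 -0.105  0.013] [ 0.698 -0.053  0.044]
top tongs 373 [0.416 0.237 0.023] [0.336 0.193 0.013] [0.529 0.307 0.03 ]
top tray 2832 [0.658 0.016 0.007] [ 0.559 -0.128  0.002] [0.742 0.149 0.036]
side timer top 986 [ 0.434 -0.276  0.051] [ 0.394 -0.309  0.046] [ 0.473 -0.231  0.057]
side key 160 [ 0.434 -0.27   0.091] [ 0.418 -0.277  0.074] [ 0.449 -0.261  0.101]
dir deg -19.600789041824402
side cone 71 [0.659 0.084 0.025] [0.648 0.075 0.013] [0.669 0.092 0.049]
side mid 105 [0.653 0.006 0.029] [ 0.643 -0.001  0.013] [0.664 0.018 0.048]
side bulb 133 [ 0.685 -0.078  0.025] [ 0.671 -0.088  0.013] [ 0.701 -0.064  0.043]
side tongs 435 [0.431 0.234 0.018] [0.339 0.191 0.012] [0.544 0.305 0.025]
side tray 1057 [ 0.671 -0.015  0.011] [ 0.608 -0.116  0.002] [0.73  0.135 0.04 ]
```

View pics/m.png

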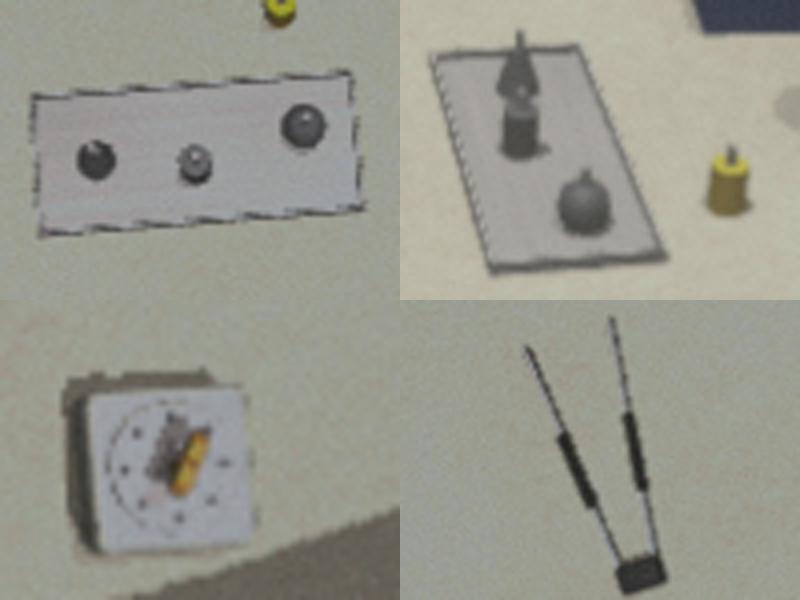

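Middle grey straight cylinder (top 314,178; side 360,223) is the drum. The cone is at 289,177, the bulb at 341,169, and the yellow cylinder at 335,139 is a decoy. The key bow's direction is about -20°. The tongs' head is at (245,280), with the tips at (216,218) and (238,210).

```bash
cat >> h.py <<'E'
def go(x,y,z,yang=None):
    "yang: desired world angle (deg) of tool y line; prints shift and the two yaws"
    s=read_state(); M=R.from_quat(s['tool_rot']).as_matrix(); d=M.T@(np.array([x,y,z])-s['eef_pos'])
    a=np.degrees(np.arctan2(M[1,1],M[0,1])); print('t',round(s['clock'],2),'pos',np.round(s['eef_pos'],4),'yline',round(a,1),'tilt',np.round(M[:,2],3),'shift',np.round(d,4),'w',round(s['gripper_width'],4),'j',np.round(s['joints'],2),'F',np.round(s['ft_force'],1))
    if yang is not None: t=(a-yang+90)%180-90; print('yaw',round(t,1),'or',round(t-180*np.sign(t),1))
E
python3 - <<'E'
from h import *
go(.432,-.268,.36,70)
E
```

```text
t 1.2 pos [ 0.2547 -0.5707  0.4047] yline -65.9 tilt [-0.  0. -1.] shift [ 0.2852 -0.2042  0.0447] w 0.0854 j [ 1.11  0.42 -0.01  1.61  0.    1.11 -0.05] F [-0.7  0.1 -0.1]
yaw 44.1 or -135.9
```

Call:
carry_out(moves=[0.04,-0.03,0.005,-8.5,70,0.08,-0.06,0.01,-17,70,0.12,-0.09,0.02,-25.5,70,0.16,-0.12,0.03,-34,70,0.2,-0.15,0.04,-42.5,70,0.24,-0.18,0.045,-51,70,0.285,-0.204,0.045,-59.5,70,0.285,-0.204,0.045,-68,70])

```text
clock: 2.0
eef_pos: [0.4349, -0.2631, 0.36]
tool_rot: [0.689, 0.724, 0.001, 0.0]
ft_force: [-0.8, -0.6, 0.5]
gripper_width: 0.0601
finger_force: 0.0
```

Run:
```python
from h import *
go(.432,-.268,.36,70)
```

```text
t 2.0 pos [ 0.4349 -0.2631  0.36  ] yline 2.8 tilt [ 0.002  0.001 -1.   ] shift [-0.0047 -0.0031  0.    ] w 0.0601 j [ 0.81  0.28 -0.38  1.94  0.13  0.94  0.42] F [-0.8 -0.6  0.5]
yaw -67.2 or 112.8
```

Call:
carry_out(moves=[-0.005,-0.003,0,-8.5,50,-0.005,-0.003,0,-17,50,-0.005,-0.003,0,-25.5,50,-0.005,-0.003,0,-34,50,-0.005,-0.003,0,-42.5,50,-0.005,-0.003,0,-51,50,-0.005,-0.003,0,-59.5,50,-0.005,-0.003,0,-67,50])

```text
clock: 2.8
eef_pos: [0.429, -0.2734, 0.3597]
tool_rot: [0.179, 0.984, -0.0, 0.0]
ft_force: [0.0, 0.6, 0.2]
gripper_width: 0.0426
finger_force: 0.0
```

Run:
```python
from h import *
im,d=read_camera('wrist'); c=calibration('wrist'); print(c['origin'])
cv2.imwrite('pics/w1.png',im[:,:,::-1])
for r in tip_of('wrist','key_grip')[:2]: print(r, at_z(c,r['xy'],.09))
P=np.array([[at_d(c,(x,y),d[y,x]) if d[y,x]>0 else [np.nan]*3 for x in range(0,640,2)] for y in range(0,400,2)])
q=P[(P[...,2]>.08)&(P[...,2]<.105)&(np.hypot(P[...,0]-.432,P[...,1]+.268)<.03)]
print(len(q))
if len(q)>5:
    r=cv2.minAreaRect((q[:,:2]*1000).astype(np.float32)); print(q.mean(0),r,q[:,2].min(),q[:,2].max())
    w=np.linalg.svd(q[:,:2]-q[:,:2].mean(0))[2][0]; print(np.degrees(np.arctan2(w[1],w[0])))
q=P[(P[...,2]>.048)&(P[...,2]<.062)&(np.hypot(P[...,0]-.432,P[...,1]+.268)<.09)]
r=cv2.minAreaRect((q[:,:2]*1000).astype(np.float32)); print('top',len(q),r)
go(.432,-.268,.245,70)
```

```text
[ 0.36436859 -0.24957145  0.32951328]
{'xy': [335.3, 203.9], 'confidence': 0.89} [ 0.432225   -0.26506607  0.09      ]
169
[ 0.42936741 -0.2653592   0.09933941] ((430.8238830566406, -265.8241882324219), (8.369298934936523, 34.15989303588867), 69.70538330078125) 0.08377899935317382 0.10259151920473683
-21.258980710600675
top 2171 ((431.2320861816406, -265.9400939941406), (82.23017883300781, 81.91049194335938), 4.782512187957764)
t 2.9 pos [ 0.4289 -0.2735  0.3597] yline 69.2 tilt [ 0.  0. -1.] shift [-0.0009  0.0062  0.1147] w 0.043 j [ 0.99  0.31 -0.57  1.93  0.2   0.96  1.53] F [ 0.   0.2 -0.6]
yaw -0.8 or 179.2
```

View pics/w1.png

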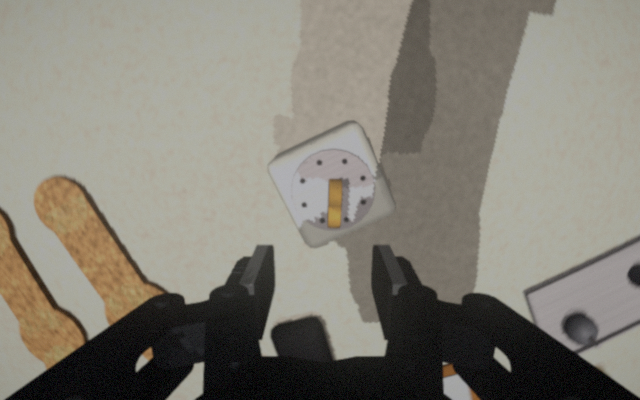

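The wrist view shows the key bow at (335,204), between the fingers, with its length across the closing line. Going down onto it.

Call:
carry_out(moves=[0,0.0085,0.03,0,45,0,0.0085,0.06,0,45,0,0.0085,0.09,0,45,0,0.0085,0.115,0,45,0,0.0085,0.115,0,45,0,0.0085,0.115,0,0,0,0.0085,0.115,0,0,0,0.0085,0.115,0,0], grip_force=50)

```text
clock: 3.7
eef_pos: [0.4324, -0.2659, 0.2461]
tool_rot: [0.182, 0.983, -0.001, 0.001]
ft_force: [-1.5, -2.0, 7.9]
gripper_width: 0.0084
finger_force: 51.0
```

Run:
```python
from h import *
go(.4315,-.2656,.245,70)
```

```text
t 3.7 pos [ 0.4324 -0.2659  0.2461] yline 69.0 tilt [ 0.002 -0.002 -1.   ] shift [ 0.0009 -0.      0.0011] w 0.0084 j [ 0.91  0.48 -0.5   2.01  0.34  0.73  1.39] F [-1.5 -2.   7.9]
yaw -1.0 or 179.0
```

Call:
carry_out(moves=[0,0,0,8,0,0,0,0,16,0,0,0,0,24,0,0,0,0,32,0,0,0,0,40,0,0,0,0,48,0,0,0,0,56,0,0,0,0,64,0])

```text
clock: 4.5
eef_pos: [0.4321, -0.2662, 0.2461]
tool_rot: [0.678, 0.735, -0.0, 0.001]
ft_force: [-5.2, -3.9, 8.7]
gripper_width: 0.0083
finger_force: 51.1
```

Call:
carry_out(moves=[0,0,0,8,0,0,0,0,16,0,0,0,0,24,0,0,0,0,32,0,0,0,0,40,0,0,0,0,48,0,0,0,0,56,0,0,0,0,64,0])

```text
clock: 5.3
eef_pos: [0.4317, -0.2662, 0.2461]
tool_rot: [0.964, 0.264, 0.0, 0.001]
ft_force: [-9.4, -2.9, 13.6]
gripper_width: 0.0082
finger_force: 51.8
```

Run:
```python
from h import *
go(.4315,-.2656,.245,70); print(read_state()['ft_torque'])
```

```text
t 5.3 pos [ 0.4317 -0.2662  0.2461] yline -59.4 tilt [ 0.001 -0.001 -1.   ] shift [ 0.0001 -0.0006  0.0011] w 0.0082 j [ 0.47  0.43  0.03  2.03 -0.02  0.68 -0.53] F [-9.4 -2.9 13.6]
yaw 50.6 or -129.4
[-0.54383447  2.02895712  0.15058171]
```

Call:
carry_out(moves=[0,0,0,5,0,0,0,0,10,0,0,0,0,15,0,0,0,0,20,0,0,0,0,25,0,0,0,0,29,0,0,0,0,32,0,0,0,0,34,0])

```text
clock: 6.1
eef_pos: [0.4321, -0.2657, 0.2466]
tool_rot: [1.0, -0.021, -0.0, 0.001]
ft_force: [-18.0, -6.3, 29.3]
gripper_width: 0.0087
finger_force: 386.5
```

Run:
```python
from h import *
go(.4315,-.2656,.245,70); print(read_state()['ft_torque'])
```

```text
t 6.1 pos [ 0.4321 -0.2657  0.2466] yline -92.5 tilt [-0.    -0.003 -1.   ] shift [-0.0006 -0.      0.0016] w 0.0087 j [ 0.35  0.43  0.17  2.03 -0.11  0.68 -1.03] F [-18.   -6.3  29.3]
yaw 17.5 or -162.5
[-1.21915603  3.63042295  9.43327423]
```

Call:
carry_out(moves=[0,0,0,-2,0,0,0,0,-2,30,0,0,0,-2,40,0,0,0,-2,40,0,0,-0.04,-2,40,0,0,-0.08,-2,40,0,0,-0.12,-2,60,0,0,-0.12,-2,80])

```text
clock: 6.9
eef_pos: [0.4327, -0.2661, 0.3695]
tool_rot: [1.0, -0.009, 0.003, 0.001]
ft_force: [0.4, -0.3, -0.8]
gripper_width: 0.0621
finger_force: 0.0
```

Run:
```python
from h import *
im,d=read_camera('top'); c=calibration('top')
for r in tip_of('top','key_grip')[:2]: print(r)
P=np.array([[at_d(c,(x,y),d[y,x]) if d[y,x]>0 else [np.nan]*3 for x in range(200,440)] for y in range(130,300)])
q=P[(P[...,2]>.08)&(P[...,2]<.105)&(np.hypot(P[...,0]-.432,P[...,1]+.268)<.025)]
if len(q)>5:
    w=np.linalg.svd(q[:,:2]-q[:,:2].mean(0))[2][0]; print('key',len(q),q.mean(0),np.degrees(np.arctan2(w[1],w[0])))
h=at_z(c,(245,280),.02);a=at_z(c,(216,218),.015);b=at_z(c,(238,210),.015)
print(h,a,b); w=(a+b)/2-h; th=np.arctan2(w[1],w[0]); u=w/np.linalg.norm(w); print(np.linalg.norm(w),np.degrees(th),'origin',h+u*.095,(a+b)/2-u*.11)
o=h+u*.095
go(o[0],o[1],.36,np.degrees(th)+90)
```

```text
{'xy': [411.9, 252.0], 'confidence': 0.47}
key 18 [ 0.42121715 -0.26704247  0.09537361] -148.38347310146668
[0.34185513 0.20898717 0.02      ] [0.5236486  0.30545601 0.015     ] [0.54917845 0.24007546 0.015     ]
0.20480643652599095 18.149759744628536 origin [0.43210155 0.23857103 0.01768074] [0.43191767 0.23851075 0.01768546]
t 7.0 pos [ 0.432  -0.2655  0.3654] yline -91.0 tilt [ 0.002 -0.    -1.   ] shift [-0.0087 -0.504   0.0053] w 0.0682 j [ 0.33  0.25  0.19  1.95 -0.06  0.94 -1.04] F [-0.  -0.  -0.4]
yaw -19.1 or 160.9
```

Call:
carry_out(moves=[-0.002,-0.045,0.005,-2,85,-0.003,-0.09,0.005,-4,85,-0.004,-0.135,0.005,-6,85,-0.005,-0.18,0.005,-8,85,-0.006,-0.225,0.005,-10,85,-0.007,-0.27,0.005,-12,85,-0.008,-0.315,0.005,-14,85,-0.009,-0.36,0.005,-16,85])

```text
clock: 7.8
eef_pos: [0.4283, 0.0963, 0.3588]
tool_rot: [0.991, 0.131, -0.001, -0.0]
ft_force: [0.8, 0.2, 0.5]
gripper_width: 0.0728
finger_force: 0.0
```

Run:
```python
from h import *
go(.432,.2385,.36,-72)
```

```text
t 7.8 pos [0.4283 0.0963 0.3588] yline -74.9 tilt [-0.002  0.    -1.   ] shift [ 0.0406 -0.1363 -0.0012] w 0.0728 j [-0.17  0.15 -0.13  2.1   0.02  0.9  -1.62] F [0.8 0.2 0.5]
yaw -2.9 or 177.1
```

Call:
carry_out(moves=[0.015,-0.045,0,-1,85,0.03,-0.09,0,-2,85,0.041,-0.136,0,-3,85,0.041,-0.136,0,-3,85,0.041,-0.136,0,-3,85,0.041,-0.136,0,-3,85,0.041,-0.136,0,-3,85,0.041,-0.136,0,-3,85])

```text
clock: 8.6
eef_pos: [0.4335, 0.2357, 0.3596]
tool_rot: [0.988, 0.156, -0.0, 0.0]
ft_force: [0.3, -0.5, -0.1]
gripper_width: 0.0729
finger_force: 0.0
```

Run:
```python
from h import *
im,d=read_camera('wrist'); c=calibration('wrist')
cv2.imwrite('pics/w2.png',im[:,:,::-1])
for t in ['tongs','tongs_left','tongs_right']:
  for r in tip_of('wrist',t)[:2]: print(t,r, at_z(c,r['xy'],.0))
P=np.array([[at_d(c,(x,y),d[y,x]) if d[y,x]>0 else [np.nan]*3 for x in range(0,640)] for y in range(0,400)])
np.save('w2P.npy',P); m=(P[...,2]>.013)&(P[...,2]<.04)&(P[...,0]<.6)&(P[...,1]>.1)
u=np.array([np.cos(.314),np.sin(.314)]);n=np.array([-u[1],u[0]]);o=np.array([.432,.2385])
q=P[m]; s=(q[:,:2]-o)@u; t=(q[:,:2]-o)@n
for lo in range(-120,130,10):
    k=(s*1000>=lo)&(s*1000<lo+10); 
    for sd in (1,-1):
        kk=k&(t*sd>0)
        if kk.sum()>3: print(lo,sd,kk.sum(),np.round(np.percentile(t[kk],[3,50,97])*1000,1),round(q[kk,2].mean()*1000,1))
s_,=[0,]
im,d=read_camera('top'); c=calibration('top')
P=np.array([[at_d(c,(x,y),d[y,x]) if d[y,x]>0 else [np.nan]*3 for x in range(380,440)] for y in range(220,290)])
q=P[(P[...,2]>.08)&(P[...,2]<.105)&(np.hypot(P[...,0]-.432,P[...,1]+.268)<.025)]
w=np.linalg.svd(q[:,:2]-q[:,:2].mean(0))[2][0]; print('key',len(q),q.mean(0),np.degrees(np.arctan2(w[1],w[0])))
go(.432,.2385,.36,-72)
```

```text
tongs_left {'xy': [307.2, 255.7], 'confidence': 0.79} [ 3.49946150e-01  2.26452828e-01 -5.55111512e-17]
tongs_right {'xy': [329.2, 255.2], 'confidence': 0.72} [0.35739226 0.20525646 0.        ]
-110 1 64 [  2.5 329.5 337.4] 22.0
-110 -1 17 [-14.4  -8.   -0.7] 25.6
-100 1 325 [  1.6  17.  337.5] 23.8
-100 -1 162 [-16.7  -8.5  -0.3] 26.3
-90 1 375 [  1.5  16.9 333.6] 23.8
-90 -1 181 [-16.4  -8.   -0.3] 25.9
-80 1 334 [  1.6 312.4 331.2] 20.9
-80 -1 135 [-14.7  -9.1  -0.3] 20.9
-70 1 277 [ 16.7 311.2 328.2] 21.3
-70 -1 47 [-16.5 -14.6 -12.7] 21.2
-60 1 304 [ 17.9 306.7 325.1] 21.6
-60 -1 47 [-17.3 -15.3 -13.1] 21.3
-50 1 330 [ 19.3 302.1 322.1] 21.5
-50 -1 52 [-18.1 -16.2 -13.7] 21.2
-40 1 381 [ 20.8 297.9 319.8] 21.7
-40 -1 50 [-18.9 -16.6 -14.6] 21.2
-30 1 440 [ 21.3 291.1 316.3] 22.6
-30 -1 70 [-21.3 -17.6 -15. ] 26.2
-20 1 497 [ 22.7 286.1 313.3] 22.6
-20 -1 92 [-22.2 -18.5 -15.3] 25.8
-10 1 531 [ 24.1 282.  310.4] 22.6
-10 -1 96 [-22.9 -19.2 -16.2] 25.8
0 1 578 [ 25.5 277.7 308.2] 22.6
0 -1 98 [-24.3 -20.4 -17. ] 25.9
10 1 637 [ 26.8 272.3 305.3] 22.7
10 -1 105 [-25.  -20.7 -17.9] 
[... 281 characters left out ...]
 868 [ 34.6 254.2 292.6] 22.4
60 -1 64 [-27.2 -25.3 -23.1] 21.3
70 1 929 [ 36.3 249.8 289.9] 22.4
70 -1 66 [-27.9 -26.1 -24. ] 21.1
80 1 987 [ 37.7 246.  287.8] 22.7
80 -1 73 [-29.2 -26.8 -25.1] 22.2
90 1 1058 [ 39.3 242.3 285.7] 22.5
90 -1 68 [-29.9 -27.5 -25.7] 22.7
100 1 1130 [ 41.  237.9 283.5] 22.4
100 -1 74 [-31.1 -28.7 -26.7] 22.9
110 1 1125 [198.9 236.4 282.3] 22.3
110 -1 22 [-31.2 -29.5 -27.6] 22.9
120 1 1192 [193.6 233.1 281. ] 22.4
key 55 [ 0.4308078  -0.26423893  0.0964329 ] -156.26540158889557
t 8.85 pos [0.4333 0.2364 0.3598] yline -72.0 tilt [ 0.  0. -1.] shift [-0.0006 -0.0024 -0.0002] w 0.0727 j [-0.36  0.25 -0.23  1.97  0.07  0.93 -1.88] F [-0.7 -0.7  0.2]
yaw 0.0 or -180.0
```

View pics/w2.png

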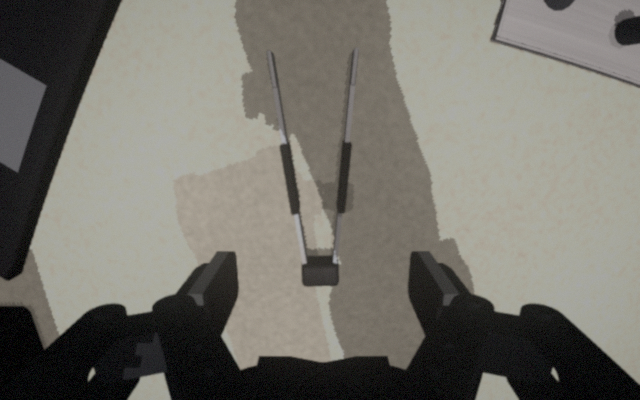

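The tongs lie as estimated. But the key now reads about 24°, so either it is at its stop or it sprang back. I'll check with the side camera.

Run:
```python
from h import *
for n,ur,vr in (('side',(235,300),(250,310)),('top',(380,440),(220,290))):
    im,d=read_camera(n); c=calibration(n)
    if n=='side': cv2.imwrite('pics/s2.png',cv2.resize(im[245:320,215:315,::-1],(800,600),interpolation=cv2.INTER_CUBIC))
    P=np.array([[at_d(c,(x,y),d[y,x]) if d[y,x]>0 else [np.nan]*3 for x in range(*ur)] for y in range(*vr)])
    q=P[(P[...,2]>.08)&(P[...,2]<.105)&(np.hypot(P[...,0]-.432,P[...,1]+.268)<.03)]
    w=np.linalg.svd(q[:,:2]-q[:,:2].mean(0))[2][0]; print('key',len(q),q.mean(0),np.degrees(np.arctan2(w[1],w[0])), (q[:,:2].max(0)-q[:,:2].min(0)))
go(.4315,-.2657,.36,24+90)
```

```text
key 156 [ 0.43376725 -0.26966682  0.09252348] -157.54305598179235 [0.03470514 0.02174908]
key 54 [ 0.43083483 -0.26454878  0.09588393] -155.34284574919403 [0.03364237 0.0194771 ]
t 8.95 pos [0.4333 0.2366 0.3597] yline -72.0 tilt [-0.  0. -1.] shift [-1.573e-01  4.770e-01 -3.000e-04] w 0.0723 j [-0.36  0.25 -0.23  1.97  0.07  0.93 -1.88] F [-0.4  0.1 -0.5]
yaw -6.0 or 174.0
```

View pics/s2.png

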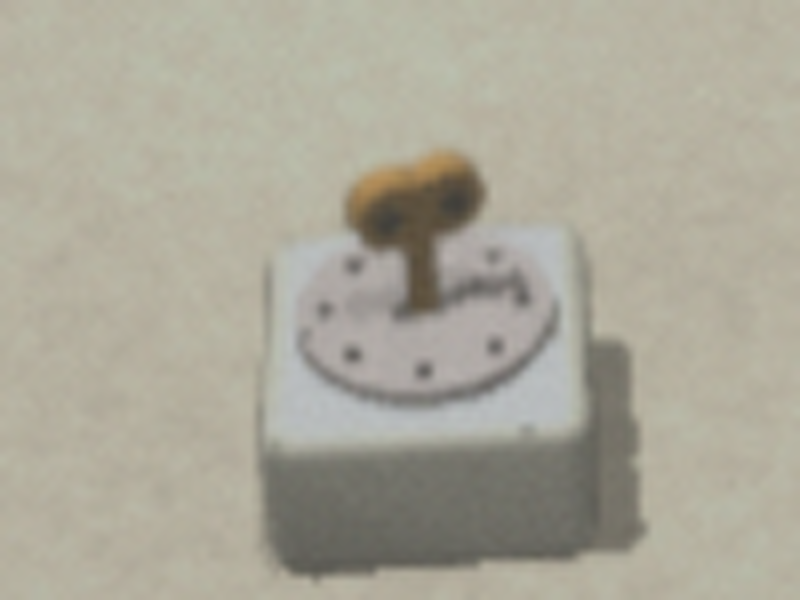

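Call:
carry_out(moves=[-0.015,0.046,0,-1,50,-0.03,0.092,0,-2,50,-0.045,0.138,0,-3,50,-0.06,0.184,0,-4,50,-0.075,0.23,0,-5,50,-0.09,0.276,0,-6,50,-0.105,0.322,0,-6,50,-0.121,0.368,0,-6,50], grip_force=25)

```text
clock: 9.75
eef_pos: [0.4319, -0.1527, 0.36]
tool_rot: [0.978, 0.208, 0.0, 0.0]
ft_force: [0.4, 1.1, -0.1]
gripper_width: 0.0427
finger_force: 0.0
```

Run:
```python
from h import *
go(.4315,-.2657,.36,23.5+90)
```

```text
t 9.75 pos [ 0.4319 -0.1527  0.36  ] yline -65.9 tilt [ 0.001 -0.    -1.   ] shift [-0.0465  0.103   0.    ] w 0.0427 j [ 0.22  0.17  0.06  2.06 -0.01  0.91 -0.87] F [ 0.4  1.1 -0.1]
yaw 0.6 or -179.4
```

Call:
carry_out(moves=[-0.015,0.035,0,0.6,45,-0.03,0.07,0,0.6,45,-0.0465,0.103,0,0.6,45,-0.0465,0.103,0,0.6,45,-0.0465,0.103,0,0.6,45,-0.0465,0.103,0,0.6,45,-0.0465,0.103,0,0.6,45,-0.0465,0.103,0,0.6,45])

```text
clock: 10.55
eef_pos: [0.432, -0.263, 0.3598]
tool_rot: [0.979, 0.204, 0.0, -0.0]
ft_force: [-1.1, 0.3, -0.6]
gripper_width: 0.0389
finger_force: 0.0
```

Run:
```python
from h import *
go(.4315,-.2657,.246,23.5+90)
```

```text
t 10.55 pos [ 0.432  -0.263   0.3598] yline -66.5 tilt [ 0.  0. -1.] shift [-0.0016  0.0023  0.1138] w 0.0389 j [ 0.37  0.26  0.14  1.96 -0.04  0.93 -0.63] F [-1.1  0.3 -0.6]
yaw 0.0 or -180.0
```

Call:
carry_out(moves=[-0.0015,0.0025,0.03,0,45,-0.0015,0.0025,0.06,0,45,-0.0015,0.0025,0.09,0,45,-0.0015,0.0025,0.113,0,45,-0.0015,0.0025,0.113,0,45,-0.0015,0.0025,0.113,0,0,-0.0015,0.0025,0.113,0,0,-0.0015,0.0025,0.113,0,0])

```text
clock: 11.35
eef_pos: [0.4317, -0.2663, 0.2481]
tool_rot: [0.979, 0.204, 0.001, 0.0]
ft_force: [-2.5, 4.6, 5.0]
gripper_width: 0.0085
finger_force: 30.0
```

Run:
```python
from h import *
go(.4315,-.2657,.246,23.5+90); print(read_state()['ft_torque'],read_state()['finger_force'])
```

```text
t 11.35 pos [ 0.4317 -0.2663  0.2481] yline -66.5 tilt [ 0.001 -0.    -1.   ] shift [ 0.0001 -0.0007  0.0021] w 0.0085 j [ 0.39  0.43  0.12  2.03 -0.08  0.68 -0.6 ] F [-2.5  4.6  5. ]
yaw -0.0 or 180.0
[0.86591214 0.59446594 0.17688724] 30.016905069351196
```

Call:
carry_out(moves=[0,0,0,2,0,0,0,0,4,0,0,0,0,6,0,0,0,0,6,0,0,0,0,6,0,0,0,0,6,0,0,0,0,6,0,0,0,0,6,0])

```text
clock: 12.15
eef_pos: [0.4318, -0.2663, 0.2482]
tool_rot: [0.988, 0.153, 0.0, 0.0]
ft_force: [-4.0, 3.0, 8.7]
gripper_width: 0.0087
finger_force: 80.3
```

Run:
```python
from h import *
go(.4315,-.2657,.246,23.5+90); print(read_state()['ft_torque'],read_state()['finger_force'])
```

```text
t 12.15 pos [ 0.4318 -0.2663  0.2482] yline -72.4 tilt [ 0.001 -0.    -1.   ] shift [-0.0001 -0.0006  0.0022] w 0.0087 j [ 0.37  0.43  0.14  2.03 -0.09  0.69 -0.69] F [-4.   3.   8.7]
yaw -5.9 or 174.1
[0.75889674 0.82111422 1.80694022] 80.33401820808649
```

A further 6° already costs 1.8 N·m, against about 0.12 N·m for free winding. So the key sits at its (soft) stop and is fully wound. I'll back off, release and go to the tongs.

Call:
carry_out(moves=[0,0,0,-3,0,0,0,0,-6,0,0,0,0,-6,30,0,0,0,-6,45,0,0,0,-6,45,0,0,-0.04,-6,45,0,0,-0.08,-6,60,0,0,-0.115,-6,85])

```text
clock: 12.95
eef_pos: [0.4313, -0.2667, 0.3637]
tool_rot: [0.979, 0.203, 0.0, 0.0]
ft_force: [0.9, 0.5, -0.1]
gripper_width: 0.0643
finger_force: 0.0
```

Run:
```python
from h import *
go(.433,.236,.36,-72)
```

```text
t 12.95 pos [ 0.4313 -0.2667  0.3637] yline -66.6 tilt [ 0.001 -0.    -1.   ] shift [ 0.2011 -0.4607  0.0035] w 0.0643 j [ 0.37  0.25  0.14  1.95 -0.04  0.94 -0.63] F [ 0.9  0.5 -0.1]
yaw 5.4 or -174.6
```

Call:
carry_out(moves=[0.02,-0.045,0.003,0,90,0.04,-0.09,0.003,1,90,0.06,-0.135,0.003,2,90,0.08,-0.18,0.003,3,90,0.1,-0.225,0.003,4,90,0.12,-0.27,0.003,4,90,0.14,-0.315,0.003,4,90,0.16,-0.36,0.003,4,90])

```text
clock: 13.75
eef_pos: [0.4345, 0.1292, 0.3591]
tool_rot: [0.986, 0.168, 0.0, -0.0]
ft_force: [0.9, -0.7, 0.3]
gripper_width: 0.0766
finger_force: 0.0
```

Run:
```python
from h import *
P=np.load('w2P.npy'); q=P.reshape(-1,3); q=q[(q[:,2]>.013)&(q[:,2]<.04)]
o=np.array([.432,.2385]); th=np.radians(19.6)
for _ in range(3):
    u=np.array([np.cos(th),np.sin(th)]);n=np.array([-u[1],u[0]])
    s=(q[:,:2]-o)@u; t=(q[:,:2]-o)@n; k=(abs(t)<.045)&(abs(s)<.13)
    mids=[];ss=[]
    for lo in np.arange(-.08,.11,.01):
        kk=k&(s>=lo)&(s<lo+.01); a=t[kk&(t>0)];b=t[kk&(t<0)]
        if len(a)>5 and len(b)>5: mids.append((np.median(a)+np.median(b))/2);ss.append(lo+.005)
    p=np.polyfit(ss,mids,1); th+=p[0]; o=o+n*p[1]
g=k&(q[:,2]>.0245)&(s>-.06)&(s<.06)
print(np.degrees(th),o,'grip s',np.percentile(s[g],[1,99]),'all s',np.percentile(s[k],[.5,99.5]),'grip t',np.percentile(t[g],[2,98]))
go(o[0],o[1],.36,np.degrees(th)-90)
```

```text
19.453285305127 [0.43083975 0.24175837] grip s [-0.02760542  0.03394794] all s [-0.10070276  0.11105238] grip t [-0.02902837  0.02970033]
t 13.75 pos [0.4345 0.1292 0.3591] yline -70.6 tilt [ 0.001  0.    -1.   ] shift [ 0.0339 -0.1074 -0.0008] w 0.0766 j [-0.21  0.17 -0.16  2.07  0.03  0.91 -1.62] F [ 0.9 -0.7  0.3]
yaw -0.1 or 179.9
```

Call:
carry_out(moves=[0.015,-0.04,0,0,90,0.03,-0.08,0,0,90,0.037,-0.1075,0,0,90,0.037,-0.1075,0.04,0,90,0.037,-0.1075,0.08,0,90,0.037,-0.1075,0.11,0,90,0.037,-0.1075,0.14,0,90,0.037,-0.1075,0.15,0,90], grip_force=20)

```text
clock: 14.55
eef_pos: [0.4334, 0.2406, 0.2064]
tool_rot: [0.986, 0.169, -0.002, 0.001]
ft_force: [-0.6, -0.1, 0.8]
gripper_width: 0.0769
finger_force: 0.0
```

Run:
```python
from h import *
go(.4338,.2428,.179,-70.55)
```

```text
t 14.55 pos [0.4334 0.2406 0.2064] yline -70.6 tilt [-0.003 -0.002 -1.   ] shift [ 0.0012 -0.0019  0.0274] w 0.0769 j [-0.41  0.5  -0.19  2.06  0.16  0.6  -1.94] F [-0.6 -0.1  0.8]
yaw -0.0 or 180.0
```

Call:
carry_out(moves=[0,-0.001,0.015,0,90,0,-0.001,0.028,0,90,0,-0.001,0.028,0,90,0,-0.001,0.028,0,70,0,-0.001,0.028,0,58,0,-0.001,0.028,0,55,0,-0.001,0.028,0,55,0,-0.001,0.028,0,55])

```text
clock: 15.35
eef_pos: [0.4342, 0.2422, 0.182]
tool_rot: [0.986, 0.169, 0.001, -0.0]
ft_force: [0.8, -1.0, 7.8]
gripper_width: 0.0469
finger_force: 8.6
```

Run:
```python
from h import *
go(.4338,.2428,.179,-70.55); print(read_state()['finger_force'])
```

```text
t 15.35 pos [0.4342 0.2422 0.182 ] yline -70.6 tilt [ 0.002  0.001 -1.   ] shift [-0.0002 -0.0007  0.003 ] w 0.0469 j [-0.42  0.54 -0.18  2.07  0.18  0.55 -1.96] F [ 0.8 -1.   7.8]
yaw -0.0 or 180.0
8.618232654989697
```

Call:
carry_out(moves=[0,0,-0.015,0,55,0,0,-0.035,0,55,-0.003,0.01,-0.055,0,55,-0.01,0.035,-0.06,2,55,-0.018,0.07,-0.06,4,55,-0.026,0.105,-0.06,6,55,-0.034,0.14,-0.06,8,55,-0.042,0.175,-0.06,10,55])

```text
clock: 16.15
eef_pos: [0.4524, 0.0615, 0.2416]
tool_rot: [0.997, 0.082, 0.001, -0.0]
ft_force: [1.0, 0.5, -1.4]
gripper_width: 0.0472
finger_force: 6.1
```

Run:
```python
from h import *
go(.46,-.003,.239,-82); print(read_state()['finger_force'])
```

```text
t 16.15 pos [0.4524 0.0615 0.2416] yline -80.6 tilt [ 0.001  0.    -1.   ] shift [-0.003   0.0649  0.0026] w 0.0472 j [-0.09  0.37 -0.13  2.15  0.08  0.63 -1.68] F [ 1.   0.5 -1.4]
yaw 1.4 or -178.6
6.135892319725826
```

Call:
carry_out(moves=[-0.001,0.02,0,1,55,-0.002,0.045,0,1.5,55,-0.003,0.06,0,1.5,55,-0.003,0.065,0,1.5,55,-0.003,0.065,0,1.5,55,-0.003,0.065,0,1.5,55,-0.003,0.065,0,1.5,55,-0.003,0.065,0,1.5,55])

```text
clock: 16.95
eef_pos: [0.46, -0.001, 0.2407]
tool_rot: [0.998, 0.07, -0.0, -0.0]
ft_force: [-0.2, 0.1, -0.5]
gripper_width: 0.047
finger_force: 6.1
```

Run:
```python
from h import *
im,d=read_camera('wrist'); c=calibration('wrist')
cv2.imwrite('pics/w3.png',im[:,:,::-1])
for t in ['drum','cone','bulb']:
  for r in tip_of('wrist',t)[:2]: print(t,r, at_z(c,r['xy'],.003))
s=read_state(); M=R.from_quat(s['tool_rot']).as_matrix()
P=np.array([[at_d(c,(x,y),d[y,x]) if d[y,x]>0 else [np.nan]*3 for x in range(0,640,2)] for y in range(0,400,2)])
T=(P-s['eef_pos'])@M   # tool frame
a=T[...,0];b=T[...,1];z=P[...,2]
q=(z>.06)&(z<.11)&(a>.03)&(a<.13)&(abs(b)<.06)
for lo in np.arange(.03,.13,.01):
    k=q&(a>=lo)&(a<lo+.01); L=b[k&(b>0)];Rr=b[k&(b<0)]
    print(round(lo,2),np.round(np.percentile(L,[5,50,95])*1e3) if len(L) else None,np.round(np.percentile(Rr,[5,50,95])*1e3) if len(Rr) else None, np.round(np.nanmax(z[k])*1e3) if k.any() else '')
for nm,(x,y) in dict(cone=(.655,.087),drum=(.652,.011),bulb=(.683,-.072)).items():
    k=(np.hypot(P[...,0]-x,P[...,1]-y)<.03)&(z>.03)&(z<.06)
    if k.sum()>3: print(nm,k.sum(),np.round(P[k].mean(0),4),np.round(np.percentile(P[k],[3,97],axis=0),4).tolist())
go(.56,-.003,.239,-82)
```

```text
0.03 [17. 19. 23.] [-25. -21. -19.] 87.0
0.04 [19. 20. 22.] [-24. -22. -21.] 84.0
0.05 [19. 20. 23.] [-25. -22. -21.] 85.0
0.06 [20. 21. 24.] [-26. -23. -22.] 85.0
0.07 [20. 21. 24.] [-27. -24. -23.] 86.0
0.08 [21. 22. 25.] [-27. -24. -23.] 87.0
0.09 [21. 22. 25.] [-28. -25. -24.] 88.0
0.1 [22. 22. 25.] [-27. -25. -24.] 88.0
0.11 None None 
0.12 None None 
t 17.15 pos [ 0.46   -0.0015  0.2407] yline -82.0 tilt [-0.  0. -1.] shift [0.0988 0.0154 0.0017] w 0.047 j [ 0.03  0.38 -0.11  2.14  0.07  0.63 -1.56] F [ 0.9 -0.1 -0.2]
yaw -0.0 or 180.0
```

View pics/w3.png

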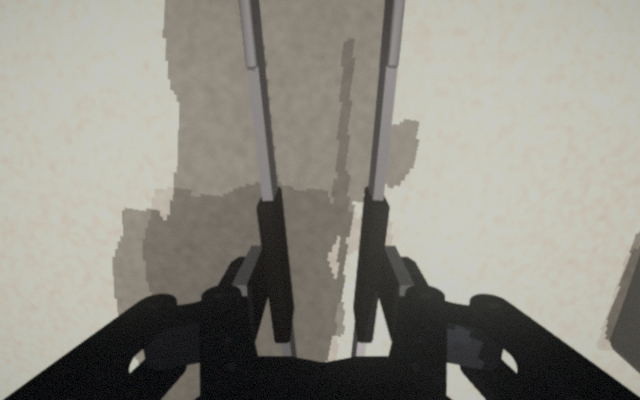

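Tongs are held level and symmetric, with the tips about 46 mm apart. Moving forward above the heads' height to see the drum.

Call:
carry_out(moves=[0,0,-0.01,0,55,0.01,0.002,-0.025,0,55,0.025,0.004,-0.025,0,55,0.04,0.006,-0.025,0,55,0.05,0.008,-0.025,0,55,0.055,0.008,-0.025,0,55,0.055,0.008,-0.025,0,55,0.055,0.008,-0.025,0,55])

```text
clock: 17.95
eef_pos: [0.5152, -0.0019, 0.2656]
tool_rot: [0.998, 0.069, -0.0, -0.0]
ft_force: [-0.8, 0.3, -0.7]
gripper_width: 0.0467
finger_force: 6.1
```

Run:
```python
from h import *
im,d=read_camera('wrist'); c=calibration('wrist')
cv2.imwrite('pics/w4.png',im[:,:,::-1])
for t in ['drum','cone','bulb']:
  for r in tip_of('wrist',t)[:2]: print(t,r, at_z(c,r['xy'],.003))
s=read_state(); M=R.from_quat(s['tool_rot']).as_matrix()
P=np.array([[at_d(c,(x,y),d[y,x]) if d[y,x]>0 else [np.nan]*3 for x in range(0,640)] for y in range(0,400)])
T=(P-s['eef_pos'])@M
a=T[...,0];b=T[...,1];z=P[...,2]
for nm,(x,y) in dict(cone=(.655,.087),drum=(.652,.011),bulb=(.683,-.072)).items():
    for z0,z1 in ((.025,.042),(.042,.056)):
        k=(np.hypot(P[...,0]-x,P[...,1]-y)<.03)&(z>z0)&(z<z1)
        if k.sum()>3: print(nm,k.sum(),np.round(P[k].mean(0),4),np.round(np.percentile(P[k],[3,97],axis=0),4).tolist(),'tool',np.round(T[k].mean(0)[:2],4))
go(.56,-.003,.239,-82)
```

```text
t 18.15 pos [ 0.5154 -0.002   0.2657] yline -82.0 tilt [-0.  0. -1.] shift [0.0441 0.0072 0.0267] w 0.0471 j [ 0.03  0.41 -0.11  2.    0.06  0.74 -1.54] F [-0.2  0.7 -0.3]
yaw -0.0 or 180.0
```

View pics/w4.png

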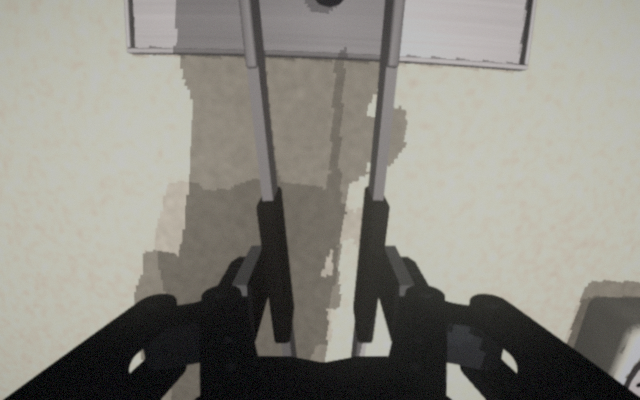

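The drum's foot is at about (322,3), midway between the arms (247 and 395). Going forward above it, then one more measurement.

Call:
carry_out(moves=[0.01,0,0,0,55,0.022,0,0,0,55,0.034,0,0,0,55,0.042,0,0,0,55,0.045,0,0,0,55,0.045,0,0,0,55,0.045,0,0,0,55,0.045,0,0,0,55])

```text
clock: 18.95
eef_pos: [0.5599, 0.0042, 0.2657]
tool_rot: [0.998, 0.069, -0.0, -0.0]
ft_force: [-0.2, -1.1, 0.1]
gripper_width: 0.0469
finger_force: 6.1
```

Run:
```python
from h import *
im,d=read_camera('wrist'); c=calibration('wrist')
cv2.imwrite('pics/w5.png',im[:,:,::-1])
for t in ['drum']:
  for r in tip_of('wrist',t)[:2]: print(t,r, at_z(c,r['xy'],.003))
s=read_state(); M=R.from_quat(s['tool_rot']).as_matrix()
P=np.array([[at_d(c,(x,y),d[y,x]) if d[y,x]>0 else [np.nan]*3 for x in range(0,640)] for y in range(0,400)])
T=(P-s['eef_pos'])@M
a=T[...,0];b=T[...,1];z=P[...,2]
for z0,z1 in ((.015,.033),(.033,.042),(.042,.056)):
    k=(a>.06)&(a<.15)&(abs(b)<.045)&(z>z0)&(z<z1)
    if k.sum()>3: print(z0,k.sum(),np.round(P[k].mean(0),4),'tool',np.round(T[k].mean(0)[:2],4),np.round(np.percentile(T[k],[3,97],axis=0),4).tolist())
k=(z>.08)&(z<.13)&(a>.085)&(a<.12)&(abs(b)<.06)
print('tips',np.median(b[k&(b>0)]),np.median(b[k&(b<0)]),z[k].max(),np.percentile(a[k],99))
go(.56,-.003,.239,-82)
```

```text
drum {'xy': [329.8, 69.1], 'confidence': 0.85} [0.64834627 0.01258892 0.003     ]
0.015 60 [0.6406 0.0132 0.023 ] tool [0.0811 0.0022] [[0.0793, -0.0064, 0.2336], [0.0848, 0.0121, 0.2506]]
0.033 1464 [0.6506 0.0138 0.0376] tool [0.0911 0.003 ] [[0.0809, -0.0073, 0.2268], [0.1013, 0.0133, 0.2295]]
0.042 142 [0.6506 0.014  0.0508] tool [0.0911 0.0028] [[0.0887, 0.0001, 0.2128], [0.094, 0.0055, 0.2222]]
tips 0.022454705041662033 -0.024229762289978765 0.11316344620543245 0.10358237318143808
t 19.05 pos [0.56   0.0042 0.2658] yline -82.1 tilt [-0.  0. -1.] shift [-0.001   0.0071  0.0268] w 0.0471 j [ 0.02  0.48 -0.1   1.89  0.07  0.78 -1.55] F [-0.8  0.9 -1.2]
yaw -0.1 or 179.9
```

View pics/w5.png

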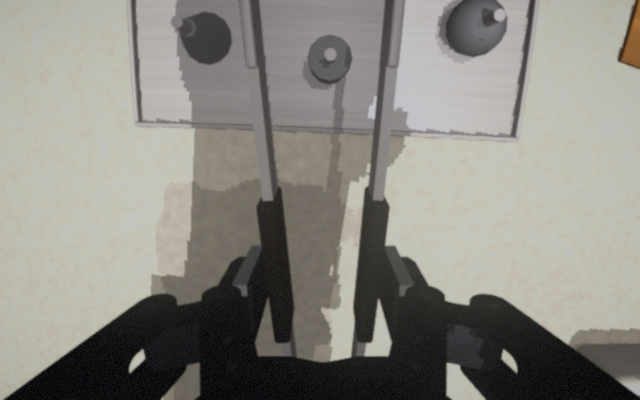

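Drum (330,55) lies between the tips; cone and bulb are clear of the arms. Descend 75 mm after a 4 mm sideways correction, then close.

Call:
carry_out(moves=[-0.002,0.004,0,0,55,-0.002,0.004,0.015,0,55,-0.002,0.004,0.03,0,55,-0.002,0.004,0.045,0,55,-0.002,0.004,0.06,0,55,-0.002,0.004,0.07,0,55,-0.002,0.004,0.075,0,55,-0.002,0.004,0.075,0,55])

```text
clock: 19.85
eef_pos: [0.5586, 0.0001, 0.1899]
tool_rot: [0.998, 0.069, -0.001, -0.0]
ft_force: [-0.6, 0.3, -0.7]
gripper_width: 0.0474
finger_force: 6.1
```

Run:
```python
from h import *
im,d=read_camera('wrist'); c=calibration('wrist')
cv2.imwrite('pics/w6.png',im[:,:,::-1])
s=read_state(); M=R.from_quat(s['tool_rot']).as_matrix()
P=np.array([[at_d(c,(x,y),d[y,x]) if d[y,x]>0 else [np.nan]*3 for x in range(0,640)] for y in range(0,400)])
T=(P-s['eef_pos'])@M
a=T[...,0];b=T[...,1];z=P[...,2]
for z0,z1 in ((.025,.034),(.034,.042),(.042,.056)):
    k=(a>.06)&(a<.15)&(abs(b)<.018)&(z>z0)&(z<z1)
    if k.sum()>3: print(z0,k.sum(),'tool',np.round(T[k].mean(0)[:2],4),np.round(np.percentile(T[k],[3,97],axis=0),4).tolist())
k=(z>.02)&(z<.06)&(a>.08)&(a<.12)&(abs(b)>.018)&(abs(b)<.04)
print('tips',np.median(b[k&(b>0)]),np.median(b[k&(b<0)]),np.percentile(z[k],[50,95]),np.percentile(a[k],99))
go(.56,-.003,.189,-82)
```

```text
0.025 139 tool [ 0.0833 -0.0003] [[0.0816, -0.0098, 0.1571], [0.087, 0.0089, 0.1651]]
0.034 3221 tool [ 0.0911 -0.0008] [[0.0828, -0.0111, 0.1509], [0.0996, 0.0096, 0.1537]]
0.042 498 tool [ 0.0928 -0.0007] [[0.0905, -0.0032, 0.1371], [0.096, 0.0019, 0.1476]]
tips 0.022482083599966094 -0.02425769205058005 [0.03505821 0.03674376] 0.10287392408137666
t 19.9 pos [5.589e-01 1.000e-04 1.906e-01] yline -82.0 tilt [-0.  0. -1.] shift [0.0007 0.0032 0.0016] w 0.0467 j [ 0.02  0.6  -0.09  1.91  0.09  0.63 -1.56] F [-0.2  0.5 -0.3]
yaw -0.0 or 180.0
```

View pics/w6.png

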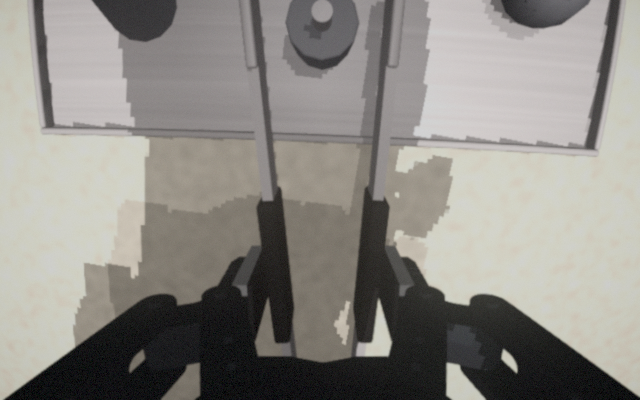

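The drum (322,28) is centred between the pads. Close.

Call:
carry_out(moves=[0,0,0,0,48,0,0,0,0,44,0,0,0,0,40,0,0,0,0,36,0,0,0,0,32,0,0,0,0,28,0,0,0,0,28,0,0,0,0,28], grip_force=40)

```text
clock: 20.7
eef_pos: [0.5589, -0.0, 0.1908]
tool_rot: [0.998, 0.069, 0.0, -0.0]
ft_force: [1.6, 0.1, 1.2]
gripper_width: 0.0343
finger_force: 40.9
```

Run:
```python
from h import *
go(.56,-.003,.3,-82); print(read_state()['finger_force'])
```

```text
t 20.7 pos [ 0.5589 -0.      0.1908] yline -82.0 tilt [ 0.  0. -1.] shift [ 0.0007  0.0031 -0.1092] w 0.0343 j [ 0.02  0.6  -0.09  1.91  0.09  0.63 -1.56] F [1.6 0.1 1.2]
yaw -0.0 or 180.0
40.89826047420502
```

Closed on the drum (34 mm, 41 N). Lifting 130 mm.

Call:
carry_out(moves=[0,0,-0.005,0,28,0,0,-0.015,0,28,0,0,-0.03,0,28,0,0,-0.045,0,28,0,0,-0.06,0,28,0,0,-0.075,0,28,0,0,-0.09,0,28,0,0,-0.105,0,28])

```text
clock: 21.5
eef_pos: [0.5588, -0.0, 0.2971]
tool_rot: [0.998, 0.069, 0.0, -0.0]
ft_force: [-1.2, 0.2, -1.0]
gripper_width: 0.0342
finger_force: 40.6
```

Call:
carry_out(moves=[0,0,-0.012,0,28,0,0,-0.022,0,28,0,0,-0.025,0,28,0,0,-0.025,0,28,0,0,-0.025,0,28,0,0,-0.025,0,28,0,0,-0.025,0,28,0,0,-0.025,0,28])

```text
clock: 22.3
eef_pos: [0.5588, -0.0, 0.3204]
tool_rot: [0.998, 0.069, -0.0, -0.0]
ft_force: [-0.2, 0.3, -0.9]
gripper_width: 0.0345
finger_force: 40.6
```

Run:
```python
from h import *
out=[]
for n in ('side','wrist'):
    im,d=read_camera(n); c=calibration(n)
    out.append(cv2.resize(im[150:270,290:450] if n=='side' else im,(400,300))[:,:,::-1])
    for r in tip_of(n,'drum')[:2]:
        u,v=map(int,r['xy']); print(n,r,at_d(c,r['xy'],d[v,u]))
cv2.imwrite('pics/f.png',np.hstack(out))
go(.56,-.003,.32,-82); print(read_state()['finger_force'],np.abs(read_state()['joint_velocities']).max())
```

```text
side {'xy': [412.3, 239.6], 'confidence': 0.61} [ 0.77918948 -0.06258596  0.0136799 ]
side {'xy': [362.5, 186.1], 'confidence': 0.54} [0.65463158 0.00067396 0.13374697]
wrist {'xy': [321.0, 45.9], 'confidence': 0.68} [0.64414591 0.01303184 0.16591216]
t 22.5 pos [0.5588 0.     0.3206] yline -82.0 tilt [-0.  0. -1.] shift [0.0008 0.0031 0.0006] w 0.0345 j [ 0.03  0.4  -0.11  1.86  0.05  0.89 -1.53] F [ 0.1 -0.9 -1.1]
yaw -0.0 or 180.0
40.59197545051575 0.0021616386759200214
```

View pics/f.png

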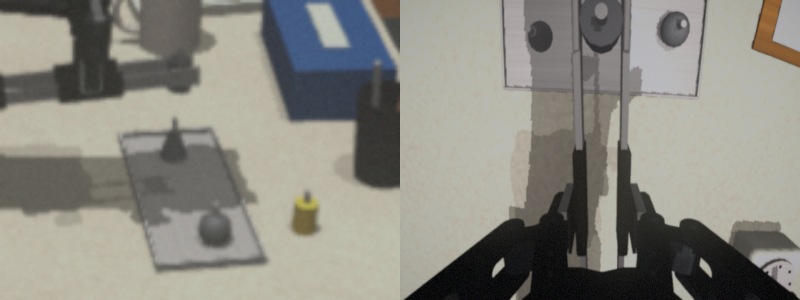

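The drum hangs in the tongs at about z 0.13 m and is still; cone and bulb stand undisturbed. Handing in.

```bash
python3 -c "
from station import *
print(sign_off())"
```

```text
the job is handed in; nothing more can be done
None
```

The timer's key is wound to its stop, and I handed the job in at about 22 s with the drum held still in the tongs, about 13 cm above the desk, and the cone and bulb still in place; the verdict was not shown.

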